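# Wind the slide carriage to the red marker

### The arm

A 6-joint arm with a two-finger parallel gripper is mounted at the origin on a cart in front of the work surface, level with it; the furniture and walls round the work are solid. World frame = base frame: x ahead of the robot, y to its left, z up, the work surface at z = 0. Lengths are in m, angles in rad, forces in N, time in s.
With the tool pointing down it reaches from about 0.3 to 0.775 m from the base axis. Payload 14.6 kg.
Tool frame: the origin (TCP) lies midway between the tips of the shut fingers; the grasp point (between the pads) lies 19 mm behind it (ctrl.grip_depth is the z of the grasp point in the tool frame, in m); z points along the fingers, y is the line along which they close (so a half turn about z gives the same grasp; the last joint's range is limited). The gripper opens to 94 mm and grips with 3 to 60 N. Pads are 16 mm wide; open, the fingers measure 119 mm over their backs; the gripper's body (75 mm by 177 mm) begins 78 mm behind the grasp point.
Start: joints at [1.247, 0.3, 1.521, -0, 1.321, -0.067], TCP at [0.14, 0.532, 0.205] pointing down, gripper open.
Joint ranges: [-3.03, 3.03], [-0.79, 2.21], [0.23, 2.52], [-1.04, 4.18], [0, 3.07], [-2.55, 2.55]. Speed limits (rad/s): [2.22, 2.22, 2.57, 3.14, 3.14, 3.14].

### API

Orientations are given as [roll, pitch, yaw] about the fixed x, y, z axes, in that order (R = Rz(yaw) Ry(pitch) Rx(roll)).
In Python, from station import ctrl gives the robot as it stands. The module is installed in compiled form; this text tells all that it offers.
- The arm moves only by the tool carry_out, never from a script. Its argument "commands" is a list of rows, each a list of 3 entries, a list of its own where there are three numbers: the closure, from 0 (fully open) to 1 (shut), then the shift along the tool's x, y, z in mm, then the turn, a rotation vector about the tool's x, y, z in rad. In form: [[gripper, [tx, ty, tz], [wx, wy, wz]], ...]. A call has 1 to 10 rows; each row shifts and turns the commanded pose from where the row before left it, along the tool's axes as they then stand; what a row does not reach is not made up. A row lasts 1/8 s, in which the tool goes at most 62.5 mm and 10.7 degrees, less where a joint would pass 70% of its speed; a pose out of reach is approached as far as the arm can. A call with a gripper value outside its range is refused whole. The fingers move at their own pace and stop on an object; "squeeze" is the grip in N (left out, the last holds). Time passes only in rows, so rows that do not move let the fingers close. It gives the time, the measured TCP pose, the force, the opening and the grip force at its end, in the units of the state.
- ctrl.get_obs(): the state, without advancing time (a new reading comes with each control period).
- ctrl.camera(name): name is "scene" or "top" or "wrist"; returns a dict with "img" (420x560x3 uint8, blue, green, red), "camera_matrix" (3x3 intrinsics, pixels), "rvec" (rotation vector, rad) and "tvec" (3), from world to camera coordinates, as OpenCV has them. Camera axes: x right, y down, z forward; pixel columns grow to the right and rows downward; lengths in m; the calibration is good to about 2 mm. A picture is of the moment at which its call begins. There is no depth.
- ctrl.hand_in(): hands the job in; it is judged then, once.
Trained networks look in the newest picture that a camera, given by its name, has taken for a name from the list of things; names that differ only in an ending like _2 or _b are one class to them, and where a whole thing is asked for, a point or a joint stands for the part that bears it (a point fixed in the world has none). Each returns a list of dicts, best first, with "score" (0 to 1); they miss things now and then, are a little off and sometimes report something else, mostly with a low value. They report only what shows in the picture. A call takes as long as a camera call.
- ctrl.outline_of(thing, camera): "region" (420x560 bool, what is visible of it).
- ctrl.place_of(thing, camera): "at" ([x, y, z] in m, in world coordinates, good to about 4 mm: a listed point, or the origin of a listed thing).
The state is a dict: "time_s": time; "qpos": joint angles; "joint_vel": joint speeds; "tau": joint torques, N m; "ee_pos": TCP position; "eef_rot": TCP orientation; "force": force on the tool from outside, world axes, zero at the start; "moment": the same for the moment, N m; "grip_width": finger opening in m; "grip_force": force on a finger pad.
Only numpy, scipy, OpenCV 4.12 (cv2) and the standard library are available. Lean on these libraries where they do the work, as an engineer would, in place of code of your own. Each camera call takes 0.05 s, during which the arm holds its last target. There are 200 camera calls.

### The job

Wind the red-handled crank clockwise, as seen from above, so that the carriage of the positioning slide travels along until its brass pointer stands opposite the red marker block. Keep the crank seated on its square shaft end all the while, and move the carriage only by the crank, not by pushing it. Then let go, leaving the crank on the shaft.

Things in the scene. Friction and masses are not known exactly. Their poses are not given: they have to be found in the camera images.
- slide_unit: Fixed slide: grey base 90x285x12 mm (y -50 to 235), green gearbox 50 mm high at its -y end. Origin on the worktop under the upright crank shaft's axis; y along the slide from gearbox to far end. Shaft end 12 mm square, top 79 mm up, shoulder at 56 mm. One clockwise turn (from above) moves the carriage 20 mm to +y; stiff (about 1.5 N at the handle), stays where left.
- crank: Loose 190 g crank on the shaft, held by its weight, 18 mm deep, 1 mm play. Origin: hub underside centre, on the shaft axis, 56 mm above the worktop; x along the arm to the handle. Red upright handle, diameter 22 mm, axis at x = 50 mm, 75 to 125 mm above the worktop, spins freely on its pin (the gripper need not turn). Arm's top 72 mm up. A black-handled crank lying loose is only a spare.
- carriage: Aluminium carriage 64x60x19 mm with a steel block on it (top 61 mm above the worktop), driven along the slide's +y by the shaft; end stop 81 mm from its start. Origin at the centre of its underside, 24 mm up; axes as slide_unit. A small brass pointer sticks out of the middle of its +x side (at its y = 0).
- marker: Red block 16x16x18 mm with a white line across its top, fixed on the +x edge of the slide's base, 40 to 75 mm farther along +y than the pointer at the start. Origin at the centre of its underside; axes as slide_unit. The pointer stands opposite it when carriage and marker have the same y along the slide.

How it is judged:
At the end, for the whole second after the job is handed in: The carriage's pointer is within 8 mm of the middle of the red marker along the slide (opposite its width) and at rest; the crank still sits on the square shaft: within 6 mm of its seated height and of the shaft axis, tilted less than 10 degrees (y of carriage in the frame of marker between -0.008 and 0.008 m and linear speed of carriage below 0.003 m/s and z of crank in the frame of slide_unit between 0.05 and 0.062 m and horizontal distance between crank and slide_unit below 0.006 m and angle between crank's own z axis and vertical below 0.17 rad); the robot touches nothing.
It fails at once if the crank comes off the square shaft end (lifted more than 14 mm) (z of crank in the frame of slide_unit above 0.07 m).
It fails at once if the robot pushes on the carriage (more than 3 N) (contact force between any of the arm, the fingers and carriage above 3 N).
It also fails if it takes over 61 s, if anything falls off the work surface, if the arm or the gripper's body presses on something with over 40 N, if the wrist force passes 120 N, or if a joint passes its speed limit or range.

## Working session

There is one attempt and no reset: what is moved stays moved. The work goes in short steps, Python scripts to look and compute and a tool call to move; the robot and the scene stay as the last step left them, time stands still between calls to the robot, and variables do not carry over. Pictures are saved under pics/ and viewed, at most 10 in all, crops included, and the job is handed in when it is done.

Besides the shell and the picture viewer there is one more tool, called as name(argument=value, ...), one argument or row to a line, values as JSON. carry_out: Moves the arm, as the interface text tells. Its arguments: {"type":"object","properties":{"commands":{"type":"array","items":{"type":"array"}},"squeeze":{"type":"number"}},"required":["commands"]}

```bash
mkdir -p pics; python3 - <<'E'
from station import ctrl
import cv2,numpy as np
o=ctrl.get_obs();print(o['time_s'],o['ee_pos'],o['eef_rot'],o['grip_width'])
ims=[]
for c in['scene','top']:
    p=ctrl.camera(c);ims.append(p['img'])
    for t in['slide_unit','crank','carriage','marker']:
        print(c,t,[(np.round(d['at'],4).tolist(),round(d['score'],2)) for d in ctrl.place_of(t,c)[:3]])
cv2.imwrite('pics/a.png',ims[0]);cv2.imwrite('pics/b.png',ims[1])
E
```

```text
0.0 [0.13961163 0.531706   0.20487748] [-3.14040711e+00 -7.03002305e-05  2.88481152e+00] 0.09428560269918705
scene slide_unit [([0.5415, 0.0531, 0.0037], 0.73)]
scene crank [([0.5477, 0.0553, 0.0508], 0.61)]
scene carriage [([0.4691, -0.009, 0.0274], 0.61)]
scene marker []
top slide_unit [([0.5463, 0.0552, -0.0033], 0.94)]
top crank [([0.5451, 0.0531, 0.0539], 0.58)]
top carriage [([0.4694, -0.0103, 0.0252], 0.94)]
top marker [([0.4014, -0.0132, 0.0144], 0.46)]
```

View pics/a.png

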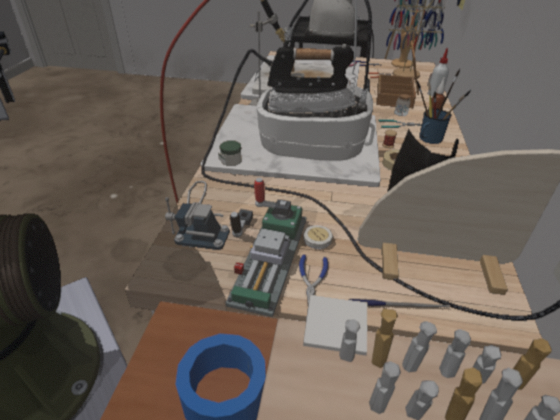

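View pics/b.png

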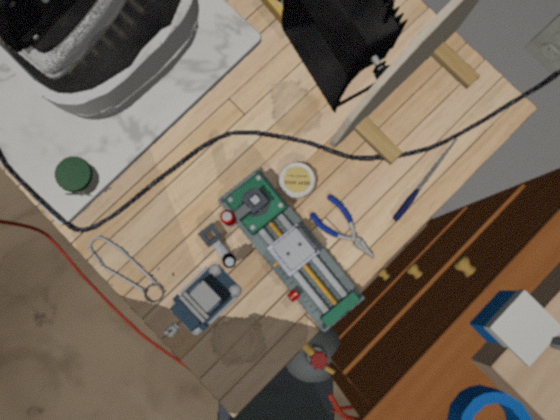

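The scene view shows the slide at about (268,255). In the top view the crank hub is at (255,200), the red handle at (228,217), the carriage at (292,252) and the red marker at (293,295). Next I measure these and look closer.

```bash
cat > h.py <<'E'
from station import ctrl
import cv2,numpy as np
def ray(p,uv,z):
    R=cv2.Rodrigues(np.array(p['rvec'],float))[0];t=np.array(p['tvec'],float).ravel()
    n=cv2.undistortPoints(np.array([[uv]],float),p['camera_matrix'],None)[0,0]
    d=R.T@np.r_[n,1];c=-R.T@t
    return c+d*(z-c[2])/d[2]
def reds(p,mn=12):
    h=cv2.cvtColor(p['img'],cv2.COLOR_BGR2HSV)
    m=(((h[...,0]<8)|(h[...,0]>172))&(h[...,1]>150)&(h[...,2]>60)).astype('uint8')
    n,_,s,c=cv2.connectedComponentsWithStats(m)
    return [(c[i].round(1),s[i,4]) for i in range(1,n) if s[i,4]>=mn]
E
python3 - <<'E'
from h import *
p=ctrl.camera('top')
for c,a in reds(p): 
    if 200<c[0]<320 and 180<c[1]<320: print(c,a,ray(p,c,.120).round(4),ray(p,c,.027).round(4))
r=ctrl.outline_of('slide_unit','top')[0]['region']
b=cv2.minAreaRect(np.argwhere(r)[:,::-1].astype(np.float32));bp=cv2.boxPoints(b)
print([ray(p,x,.012)[:2].round(4).tolist() for x in bp])
cv2.imwrite('pics/c.png',cv2.resize(p['img'][160:340,190:380],None,fx=3.3,fy=3.3,interpolation=cv2.INTER_CUBIC))
E
```

```text
[230.2 220.4] 52 [0.5062 0.0894 0.12  ] [0.5174 0.096  0.027 ]
[291.1 293. ] 27 [ 0.4009 -0.0017  0.12  ] [ 0.3994 -0.006   0.027 ]
[294.8 297.6] 21 [ 0.3943 -0.0072  0.12  ] [ 0.3921 -0.0121  0.027 ]
[[0.5536, 0.1242], [0.615, 0.0531], [0.3928, -0.1303], [0.3359, -0.0593]]
```

View pics/c.png

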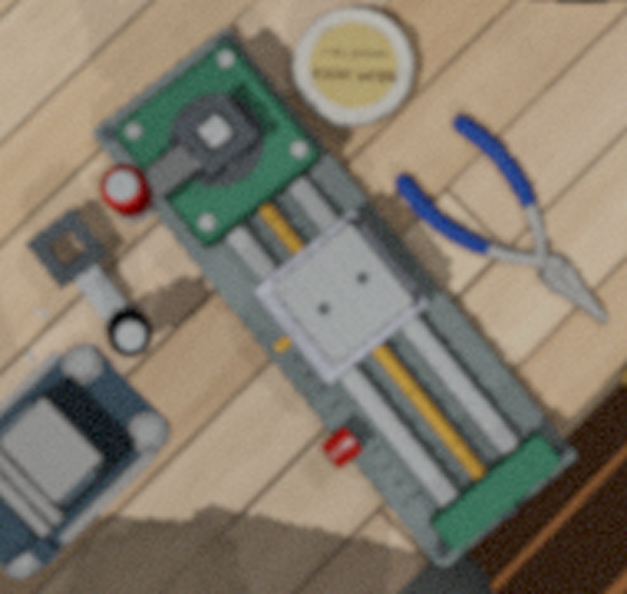

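The crop shows the shaft top at (215,130), the handle cap at (125,187), the brass pointer at (282,345) and the marker line at (342,446). The spare crank and a stepped motor lie beside the slide on the handle's side.

```bash
python3 - <<'E'
from h import *
p=ctrl.camera('top')
f=lambda u,v,z:ray(p,(190+u/3.3,160+v/3.3),z)[:2]
S=f(215,130,.079);H=f(125,187,.125);P=f(282,345,.034);M=f(342,446,.03)
d=np.array([-.222,-.1834])/np.hypot(.222,.1834);x=np.array([d[1],-d[0]])
for n,v in zip('SHPM',(S,H,P,M)): print(n,v.round(4),'x',((v-S)@x).round(4),'y',((v-S)@d).round(4))
print('r',np.hypot(*(H-S)),'ang',np.degrees(np.arctan2(*(H-S)[::-1])),'adv',(M-P)@d)
for nm,uv,z in (('spare handle',(128,330),.07),('spare hub',(68,248),.02),('motor',(85,365),.05)): print(nm,f(*uv,z))
E
```

```text
S [0.5449 0.054 ] x 0.0 y 0.0
H [0.5111 0.0925] x 0.0513 y 0.0015
P [0.4451 0.0201] x 0.0375 y 0.0985
M [ 0.3961 -0.0101] x 0.0454 y 0.1555
r 0.0513198708075187 ang 131.24383251041004 adv 0.05700476408514776
spare handle [0.44998288 0.0936209 ]
spare hub [0.49310117 0.12846732]
motor [0.43383994 0.11535583]
```

carry_out(
  commands=[
    [0.35,[-40,-28,0],[0,0,0]],
    [0.35,[-40,-28,0],[0,0,0]],
    [0.35,[-45,-32,0],[0,0,0]],
    [0.35,[-45,-32,0],[0,0,0]],
    [0.35,[-45,-32,0],[0,0,0]],
    [0.35,[-45,-32,0],[0,0,0]],
    [0.35,[-45,-32,0],[0,0,0]],
    [0.35,[-40,-28,0],[0,0,0]],
    [0.35,[-35,-25,0],[0,0,0]],
    [0.35,[-20,-14,0],[0,0,0]],
  ],
  squeeze=12,
)

```text
time_s: 1.9
ee_pos: [0.4557, 0.155, 0.2055]
eef_rot: [-3.142, 0.0, 2.883]
force: [-0.2, 0.4, 0.2]
grip_width: 0.0613
grip_force: 0.0
```

```bash
python3 - <<'E'
from h import *
o=ctrl.get_obs();print(o['ee_pos'],o['eef_rot'],o['grip_width'],o['qpos'])
p=ctrl.camera('wrist');print(p['tvec'])
for c,a in reds(p,60): print(c,a,ray(p,c,.12).round(4),ray(p,c,.1).round(4))
cv2.imwrite('pics/d.png',p['img'])
E
```

```text
[0.45572115 0.15499722 0.20547239] [-3.14157440e+00  1.90394393e-04  2.88320514e+00] 0.061320203904575245 [ 2.51793974e-01  1.46333551e-01  1.70872304e+00 -1.13465503e-04
  1.28637883e+00 -1.06058301e+00]
[-0.26716727 -0.41432753  0.2778643 ]
[69.2 10.7] 238 [0.2907 0.0617 0.12  ] [0.2843 0.053  0.1   ]
[401.1  61.7] 772 [0.374 0.259 0.12 ] [0.374  0.2652 0.1   ]
[100.  169.5] 282 [0.39   0.0412 0.12  ] [0.3911 0.0309 0.1   ]
[230.  285.7] 603 [0.5009 0.1033 0.12  ] [0.5104 0.0978 0.1   ]
```

View pics/d.png

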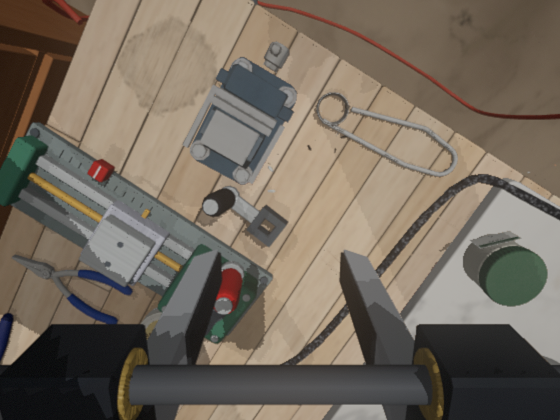

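The wrist view shows the red handle from (232,265) up to its grey cap at (223,307). The spare crank is at (240,210) and the motor at (240,120), both clear of the way.

```bash
python3 - <<'E'
from h import *
p=ctrl.camera('wrist')
print(ray(p,(223.5,307),.125),ray(p,(100,171),.027),ray(p,(146,213),.034))
o=ctrl.get_obs();y=o['eef_rot'][2]
T=np.array([.5115,.0920]);d=T-o['ee_pos'][:2];print(d@[np.cos(y),np.sin(y)],d@[np.sin(y),-np.cos(y)])
E
```

```text
[0.51572353 0.09328997 0.125     ] [ 0.39756015 -0.00825808  0.027     ] [0.44696735 0.0224278  0.034     ]
-0.07018776384769145 -0.04672399839041584
```

carry_out(
  commands=[
    [0.35,[-35,-23,0],[0,0,0]],
    [0.35,[-36.5,-23,0],[0,0,0]],
    [0.35,[0,0,0],[0,0,0]],
    [0.35,[0,0,40],[0,0,0]],
    [0.35,[0,0,40],[0,0,0]],
    [0.35,[0,0,30],[0,0,0]],
    [0.35,[0,0,9],[0,0,0]],
    [0.35,[0,0,0],[0,0,0]],
  ],
)

```text
time_s: 3.0
ee_pos: [0.512, 0.0946, 0.0869]
eef_rot: [3.142, 0.0, 2.885]
force: [0.2, 0.5, 0.3]
grip_width: 0.061
grip_force: 0.0
```

```bash
python3 - <<'E'
from h import *
p=ctrl.camera('wrist')
cv2.imwrite('pics/e.png',p['img'])
E
```

```text
(no output)
```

View pics/e.png

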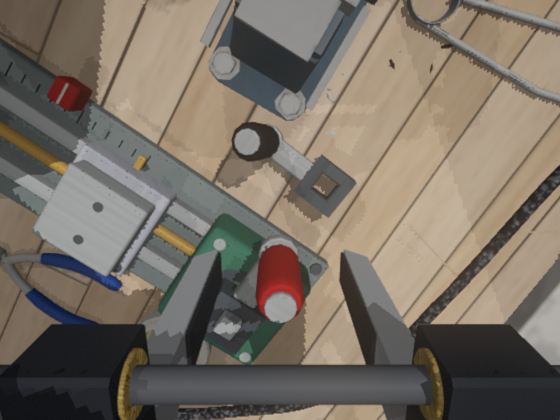

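The red handle stands centred between the fingers, with its cap at (281,308). Now I close.

carry_out(
  commands=[
    [0.8,[0,0,0],[0,0,0]],
    [0.9,[0,0,0],[0,0,0]],
    [0.9,[0,0,0],[0,0,0]],
    [0.9,[0,0,0],[0,0,0]],
  ],
  squeeze=12,
)

```text
time_s: 3.55
ee_pos: [0.5122, 0.094, 0.0866]
eef_rot: [3.142, 0.0, 2.885]
force: [0.3, -0.3, 0.1]
grip_width: 0.0247
grip_force: 0.0
```

```bash
python3 - <<'E'
from h import *
p=ctrl.camera('wrist')
o=ctrl.get_obs();y=o['eef_rot'][2];print(o['ee_pos'],y)
H=ray(p,(281,308),.125)[:2];S=ray(p,(229,325),.079)[:2];print(H,S,H-S)
def tool(d): return np.round([d@[np.cos(y),np.sin(y)]*1000,d@[np.sin(y),-np.cos(y)]*1000],1)
print('slide axes',np.degrees(y))
# tool-frame rows: clockwise from above, 15 deg steps, start angle 131
for k in range(24):
    a=np.radians(131-15*k);b=np.radians(131-15*(k+1))
    print(k,tool(50*1e-3*np.array([np.cos(b)-np.cos(a),np.sin(b)-np.sin(a)])).tolist())
E
```

```text
[0.51218961 0.0939463  0.08650581] 2.8847355729882294
[0.51405446 0.09445923] [0.54398107 0.05621359] [-0.02992661  0.03824564]
slide axes 165.28317334347878
0 [-8.7, 9.7]
1 [-10.9, 7.2]
2 [-12.4, 4.1]
3 [-13.0, 0.7]
4 [-12.8, -2.7]
5 [-11.7, -5.9]
6 [-9.7, -8.7]
7 [-7.2, -10.9]
8 [-4.1, -12.4]
9 [-0.7, -13.0]
10 [2.7, -12.8]
11 [5.9, -11.7]
12 [8.7, -9.7]
13 [10.9, -7.2]
14 [12.4, -4.1]
15 [13.0, -0.7]
16 [12.8, 2.7]
17 [11.7, 5.9]
18 [9.7, 8.7]
19 [7.2, 10.9]
20 [4.1, 12.4]
21 [0.7, 13.0]
22 [-2.7, 12.8]
23 [-5.9, 11.7]
```

carry_out(
  commands=[
    [0.95,[0,0,0],[0,0,0]],
    [0.95,[0,0,0],[0,0,0]],
    [0.95,[0,0,0],[0,0,0]],
    [0.95,[-8.7,9.7,0],[0,0,0]],
    [0.95,[-10.9,7.2,0],[0,0,0]],
    [0.95,[-12.4,4.1,0],[0,0,0]],
    [0.95,[0,0,0],[0,0,0]],
  ],
  squeeze=15,
)

```text
time_s: 4.47
ee_pos: [0.5496, 0.1056, 0.0864]
eef_rot: [-3.14, 0.0, 2.885]
force: [-0.2, -7.7, 5.1]
grip_width: 0.0216
grip_force: 15.1
```

carry_out(
  commands=[
    [0.95,[-13.4,-0.7,0],[0,0,0]],
    [0.95,[-12.8,-2.7,0],[0,0,0]],
    [0.95,[-11.7,-5.9,0],[0,0,0]],
    [0.95,[0,0,0],[0,0,0]],
  ],
)

```text
time_s: 4.97
ee_pos: [0.5838, 0.0873, 0.0866]
eef_rot: [3.141, 0.001, 2.884]
force: [0.1, -1.3, 6.5]
grip_width: 0.0215
grip_force: 15.0
```

```bash
python3 - <<'E'
from h import *
p=ctrl.camera('top')
for t in['crank','carriage']: print(t,[np.round(d['at'],4).tolist() for d in ctrl.place_of(t,'top')[:2]])
cv2.imwrite('pics/f.png',cv2.resize(p['img'][140:340,160:380],None,fx=2.9,fy=2.9,interpolation=cv2.INTER_CUBIC))
E
```

```text
crank []
carriage [[0.4647, -0.0112, 0.025]]
```

View pics/f.png

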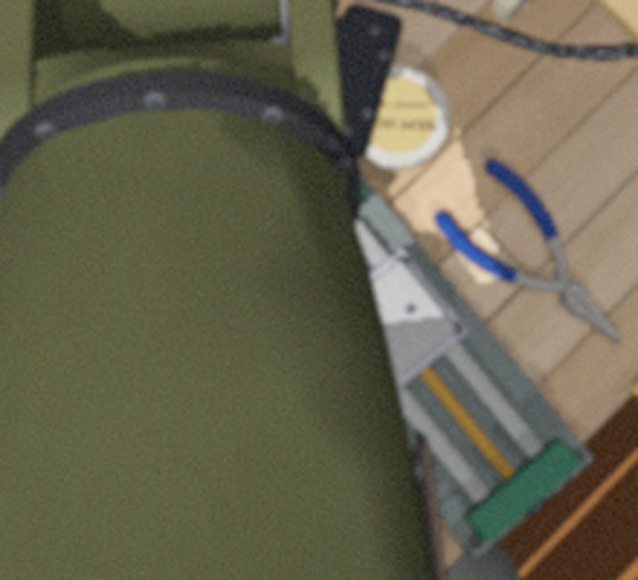

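The carriage is moving, and the arm hides part of the slide in the top view. Force is low, so I continue the circle.

carry_out(
  commands=[
    [0.95,[-9.7,-8.7,0],[0,0,0]],
    [0.95,[-7.2,-10.9,0],[0,0,0]],
    [0.95,[-4.1,-12.4,0],[0,0,0]],
    [0.95,[-0.7,-13.0,0],[0,0,0]],
    [0.95,[2.7,-12.8,0],[0,0,0]],
    [0.95,[5.9,-11.7,0],[0,0,0]],
    [0.95,[0,0,0],[0,0,0]],
  ],
)

```text
time_s: 6.0
ee_pos: [0.5773, 0.0155, 0.0868]
eef_rot: [-3.141, 0.001, 2.884]
force: [2.8, -2.8, 5.8]
grip_width: 0.0217
grip_force: 15.0
```

carry_out(
  commands=[
    [0.95,[8.7,-9.7,0],[0,0,0]],
    [0.95,[10.9,-7.2,0],[0,0,0]],
    [0.95,[12.4,-4.1,0],[0,0,0]],
    [0.95,[13.0,-0.7,0],[0,0,0]],
    [0.95,[12.8,2.7,0],[0,0,0]],
    [0.95,[11.7,5.9,0],[0,0,0]],
    [0.95,[0,0,0],[0,0,0]],
  ],
)

```text
time_s: 6.88
ee_pos: [0.5064, 0.0219, 0.0866]
eef_rot: [-3.141, -0.001, 2.885]
force: [-2.7, -1.0, 5.3]
grip_width: 0.0213
grip_force: 15.0
```

carry_out(
  commands=[
    [0.95,[9.7,8.7,0],[0,0,0]],
    [0.95,[7.2,10.9,0],[0,0,0]],
    [0.95,[4.1,12.4,0],[0,0,0]],
    [0.95,[0.7,13.0,0],[0,0,0]],
    [0.95,[-2.7,12.8,0],[0,0,0]],
    [0.95,[-5.9,11.7,0],[0,0,0]],
    [0.95,[0,0,0],[0,0,0]],
  ],
)

```text
time_s: 7.75
ee_pos: [0.5121, 0.0928, 0.0863]
eef_rot: [-3.141, -0.001, 2.885]
force: [-1.6, 2.7, 7.1]
grip_width: 0.0214
grip_force: 15.0
```

```bash
python3 - <<'E'
from h import *
p=ctrl.camera('wrist')
print([np.round(d['at'],4).tolist() for d in ctrl.place_of('carriage','wrist')[:2]],[np.round(d['at'],4).tolist() for d in ctrl.place_of('crank','wrist')[:2]])
cv2.imwrite('pics/g.png',p['img'])
E
```

```text
[[0.4569, -0.0188, 0.024]] []
```

View pics/g.png

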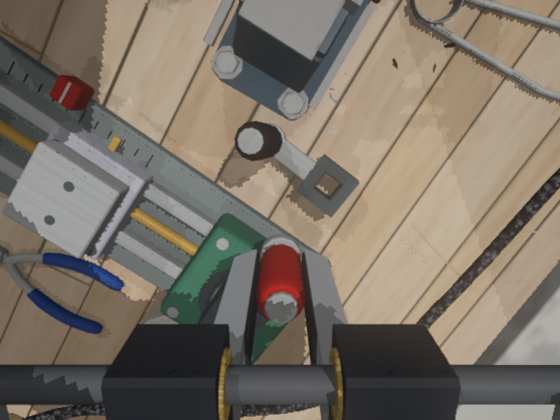

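One turn is done and the pointer has moved to (114,145). The marker line is at about (68,93).

```bash
python3 - <<'E'
from h import *
p=ctrl.camera('wrist')
d=np.array([-.222,-.1834])/np.hypot(.222,.1834)
P=ray(p,(114,145),.034)[:2];M=ray(p,(67,92),.03)[:2];P0=ray(p,(141,163),.034)[:2]
print(P,M,(M-P)@d,(M-P0)@d, [ (np.round(x['at'],4).tolist()) for x in ctrl.place_of('marker','wrist')])
E
```

```text
[0.43247856 0.00953332] [ 0.39612837 -0.00755997] 0.03891076885946165 0.05772359188696822 [[0.399, -0.0067, 0.0086]]
```

carry_out(
  commands=[
    [0.95,[-8.7,9.7,0],[0,0,0]],
    [0.95,[-10.9,7.2,0],[0,0,0]],
    [0.95,[-12.4,4.1,0],[0,0,0]],
    [0.95,[-13.0,0.7,0],[0,0,0]],
    [0.95,[-12.8,-2.7,0],[0,0,0]],
    [0.95,[-11.7,-5.9,0],[0,0,0]],
    [0.95,[-9.7,-8.7,0],[0,0,0]],
    [0.95,[-7.2,-10.9,0],[0,0,0]],
    [0.95,[0,0,0],[0,0,0]],
  ],
)

```text
time_s: 9.12
ee_pos: [0.5944, 0.0632, 0.0865]
eef_rot: [-3.141, 0.0, 2.884]
force: [3.3, -0.4, 5.0]
grip_width: 0.0215
grip_force: 15.0
```

carry_out(
  commands=[
    [0.95,[-4.1,-12.4,0],[0,0,0]],
    [0.95,[-0.7,-13.0,0],[0,0,0]],
    [0.95,[2.7,-12.8,0],[0,0,0]],
    [0.95,[5.9,-11.7,0],[0,0,0]],
    [0.95,[8.7,-9.7,0],[0,0,0]],
    [0.95,[10.9,-7.2,0],[0,0,0]],
    [0.95,[12.4,-4.1,0],[0,0,0]],
    [0.95,[13.0,-0.7,0],[0,0,0]],
    [0.95,[0,0,0],[0,0,0]],
  ],
)

```text
time_s: 10.25
ee_pos: [0.5277, 0.0072, 0.0865]
eef_rot: [-3.141, -0.001, 2.885]
force: [-0.9, -0.2, 5.3]
grip_width: 0.0214
grip_force: 15.0
```

carry_out(
  commands=[
    [0.95,[12.8,2.7,0],[0,0,0]],
    [0.95,[11.7,5.9,0],[0,0,0]],
    [0.95,[9.7,8.7,0],[0,0,0]],
    [0.95,[7.2,10.9,0],[0,0,0]],
    [0.95,[4.1,12.4,0],[0,0,0]],
    [0.95,[0.7,13.0,0],[0,0,0]],
    [0.95,[-2.7,12.8,0],[0,0,0]],
    [0.95,[-5.9,11.7,0],[0,0,0]],
    [0.95,[0,0,0],[0,0,0]],
  ],
)

```text
time_s: 11.38
ee_pos: [0.5125, 0.0932, 0.0862]
eef_rot: [3.141, -0.0, 2.886]
force: [0.2, 2.0, 5.6]
grip_width: 0.0216
grip_force: 15.0
```

```bash
python3 - <<'E'
from h import *
p=ctrl.camera('wrist')
print([np.round(d['at'],4).tolist() for d in ctrl.place_of('carriage','wrist')[:2]],[np.round(d['at'],4).tolist() for d in ctrl.place_of('marker','wrist')[:2]])
cv2.imwrite('pics/h.png',p['img'])
E
```

```text
[[0.4413, -0.0356, 0.023]] [[0.3993, -0.0055, 0.0092]]
```

View pics/h.png

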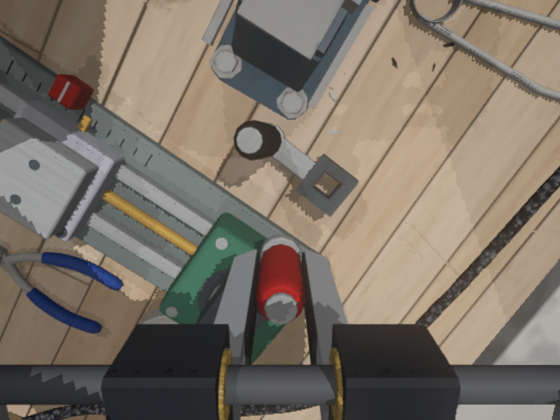

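Two turns are done and the pointer is at (86,124), with the marker line at (66,91).

```bash
python3 - <<'E'
from h import *
p=ctrl.camera('wrist')
d=np.array([-.222,-.1834])/np.hypot(.222,.1834)
P=ray(p,(86,124),.034)[:2];M=ray(p,(66.5,91.5),.03)[:2]
print(P,M,(M-P)@d)
E
```

```text
[ 0.41683313 -0.00170961] [ 0.39608889 -0.00743869] 0.0196415554627137
```

carry_out(
  commands=[
    [0.95,[-8.7,9.7,0],[0,0,0]],
    [0.95,[-10.9,7.2,0],[0,0,0]],
    [0.95,[-12.4,4.1,0],[0,0,0]],
    [0.95,[-13.0,0.7,0],[0,0,0]],
    [0.95,[-12.8,-2.7,0],[0,0,0]],
    [0.95,[-11.7,-5.9,0],[0,0,0]],
    [0.95,[-9.7,-8.7,0],[0,0,0]],
    [0.95,[-7.2,-10.9,0],[0,0,0]],
    [0.95,[0,0,0],[0,0,0]],
  ],
)

```text
time_s: 12.7
ee_pos: [0.5945, 0.0632, 0.0864]
eef_rot: [-3.141, 0.001, 2.884]
force: [2.0, -1.0, 3.0]
grip_width: 0.0214
grip_force: 15.0
```

carry_out(
  commands=[
    [0.95,[-4.1,-12.4,0],[0,0,0]],
    [0.95,[-0.7,-13.0,0],[0,0,0]],
    [0.95,[2.7,-12.8,0],[0,0,0]],
    [0.95,[5.9,-11.7,0],[0,0,0]],
    [0.95,[8.7,-9.7,0],[0,0,0]],
    [0.95,[10.9,-7.2,0],[0,0,0]],
    [0.95,[12.4,-4.1,0],[0,0,0]],
    [0.95,[13.0,-0.7,0],[0,0,0]],
    [0.95,[0,0,0],[0,0,0]],
  ],
)

```text
time_s: 13.82
ee_pos: [0.5273, 0.0076, 0.0865]
eef_rot: [-3.141, -0.001, 2.885]
force: [-1.5, -3.1, 5.4]
grip_width: 0.0216
grip_force: 15.0
```

carry_out(
  commands=[
    [0.95,[12.8,2.7,0],[0,0,0]],
    [0.95,[11.7,5.9,0],[0,0,0]],
    [0.95,[9.7,8.7,0],[0,0,0]],
    [0.95,[7.2,10.9,0],[0,0,0]],
    [0.95,[4.1,12.4,0],[0,0,0]],
    [0.95,[0.7,13.0,0],[0,0,0]],
    [0.95,[0,0,0],[0,0,0]],
  ],
)

```text
time_s: 14.7
ee_pos: [0.4978, 0.0721, 0.0863]
eef_rot: [3.141, -0.001, 2.886]
force: [-0.5, 1.0, 4.4]
grip_width: 0.0213
grip_force: 15.0
```

carry_out(
  commands=[
    [0.6,[0,0,0],[0,0,0]],
    [0.4,[0,0,0],[0,0,0]],
    [0.4,[0,0,0],[0,0,0]],
    [0.4,[0,0,0],[0,0,0]],
    [0.4,[0,0,-15],[0,0,0]],
    [0.4,[0,0,-25],[0,0,0]],
    [0.4,[0,0,-40],[0,0,0]],
    [0.4,[0,0,-40],[0,0,0]],
    [0.4,[0,0,0],[0,0,0]],
  ],
)

```text
time_s: 15.82
ee_pos: [0.4988, 0.0711, 0.2102]
eef_rot: [3.14, 0.006, 2.885]
force: [-0.3, 0.5, -0.1]
grip_width: 0.0565
grip_force: 0.0
```

```bash
python3 - <<'E'
from h import *
p=ctrl.camera('wrist')
for t in('carriage','marker','crank','slide_unit'):print(t,[np.round(d['at'],4).tolist() for d in ctrl.place_of(t,'wrist')[:2]])
cv2.imwrite('pics/i.png',p['img'])
E
```

```text
carriage [[0.4286, -0.0428, 0.0243]]
marker [[0.3998, -0.0074, 0.0098]]
crank [[0.5458, 0.0534, 0.0609]]
slide_unit [[0.5472, 0.051, -0.001]]
```

View pics/i.png

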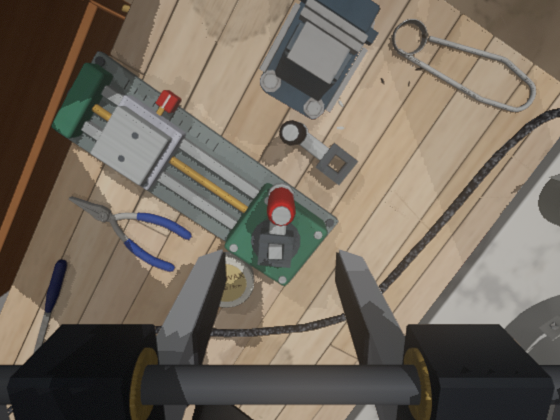

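The brass pointer at (163,110) stands opposite the marker at (168,101). The networks put the carriage 0.3 mm from the marker along the slide. The crank is seated and released.

```bash
python3 -c "
from station import ctrl
print(ctrl.hand_in())"
```

```text
the job is handed in; nothing more can be done
None
```

I wound the crank about 2.9 turns clockwise and handed the job in: the pointer stands opposite the red marker (about 0.3 mm off by the networks, good to about 4 mm), with the crank released and still on its shaft; no verdict came back.

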